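# Clear the homework mat and bring the lamp back

### The arm

A 7-joint arm with a two-finger parallel gripper is mounted at the origin on the work surface. World frame = base frame: x ahead of the robot, y to its left, z up, the work surface at z = 0. Lengths are in m, angles in rad, forces in N, time in s.
With the tool pointing down it reaches from about 0.425 to 0.925 m from the base axis. Payload 6.8 kg.
Tool frame: the origin (TCP) lies midway between the tips of the shut fingers; the grasp point (between the pads) lies 19 mm behind it; y points along the fingers, z is the direction in which the jaws open and shut, and the axes are right-handed (so a half turn about y gives the same grasp; the last joint's range is limited). The gripper opens to 85 mm and grips with 20 to 120 N. Pads are 22 mm wide; open, the fingers measure 114 mm over their backs; the gripper's body (76 mm by 85 mm) begins 54 mm behind the grasp point. The pads swing forward as they close: fully open they stand 13 mm farther back than shut.
Start: joints at [1.061, 0.477, 0.022, 1.555, -0.011, 1.109, -0.083], TCP at [0.264, -0.621, 0.231] pointing down, gripper open.
Joint ranges: [-2.96, 2.96], [-0.34, 2.1], [-1.41, 1.46], [0.24, 2.44], [-1.37, 4.51], [0.17, 1.92], [-2.96, 2.96]. Speed limits (rad/s): [2.39, 2.39, 3.14, 3.14, 3.14, 3.14, 3.14].

### API

Orientations are given as a unit quaternion [w, x, y, z].
In Python, from station import bot gives the robot as it stands. The module is installed in compiled form; this text tells all that it offers.
- The arm moves only by the shell command python3 -m crank 'ROWS' [FORCE]. ROWS is JSON, a list of rows, each an object with "linear": the shift along the tool's x, y, z in m, a list of three; "dr": the turn, a rotation vector about the tool's x, y, z in degrees, a list of three; "hand": the gripper command: -1 is shut, 1 is fully open, values between are in proportion. A call has 1 to 10 rows; each row is the pose to reach, as a shift and turn from the pose commanded when the call began, along the tool's axes at that moment; what a row does not reach only later rows make up. A row lasts 1/12 s, in which the tool goes at most 41.7 mm and 7.16 degrees, less where a joint would pass 70% of its speed; a pose out of reach is approached as far as the arm can. A call with a gripper value outside its range is refused whole. The fingers move at their own pace and stop on an object; FORCE is the grip in N (left out, the last holds). Time passes only in rows, so rows that repeat a pose let the fingers close. It gives the time, the measured TCP pose, the force and the opening at its end, in the units of the state.
- bot.get_obs(): the state, without advancing time (a new reading comes with each control period).
- bot.read_camera(name): name is "scene" or "top" or "wrist"; returns the picture (420x560x3 uint8, blue, green, red); there is no depth.
- bot.camera_params(name): a dict with "K" (3x3 intrinsics, pixels), "R" (3x3) and "t" (3): a world point X has camera coordinates R X + t; the wrist camera has in their place "hand_eye" (4x4, takes a point from camera to tool coordinates, whose origin is the TCP and whose axes are the tool frame's). Camera axes: x right, y down, z forward; pixel columns grow to the right and rows downward; lengths in m; the calibration is good to about 2 mm. The wrist camera is an equidistant fisheye: a pixel r from the principal point sees the ray r / f radians off the axis. A picture is of the moment at which its call begins: read the wrist's pose just before it. camera_params takes no time and is no camera call.
- bot.hand_in(): hands the job in, once; it reports no verdict.
Trained networks look in the newest picture that a camera, given by its name, has taken for a name from the list of things; names that differ only in an ending like _2 or _b are one class to them, and where a whole thing is asked for, a point or a joint stands for the part that bears it (a point fixed in the world has none). Each returns a list of dicts, best first, with "score" (0 to 1); they miss things now and then, are a little off and sometimes report something else, mostly with a low value. They report only what shows in the picture. A call takes as long as a camera call.
- bot.search_frame(camera, target): "extent" ([left, top, right, bottom] in pixels, round what is visible of it).
- bot.cut_out(camera, target): "pixels" (420x560 bool, what is visible of it) and "extent" ([left, top, right, bottom] in pixels, round what is visible of it).
- bot.place_of(camera, target): "xy" ([column, row] in pixels: a listed point, or the origin of a listed thing).
The state is a dict: "t": time; "q": joint angles; "joint_vel": joint speeds; "joint_torque": joint torques, N m; "eef_pos": TCP position; "tool_rot": TCP orientation; "contact_force": force on the tool from outside, world axes, zero at the start; "torque": the same for the moment, N m; "gripper_width": opening from 0.0 (shut) to 1.0 (fully open).
Only numpy, scipy, OpenCV 4.12 (cv2) and the standard library are available. Lean on these libraries where they do the work, as an engineer would, in place of code of your own. Each camera call takes 0.05 s, during which the arm holds its last target. There are 200 camera calls.

### The job

Get the counter ready for homework: swing the lamp arm aside until its head is no longer over the cork mat, with the blue caddy still standing where it is. Then lift the caddy off the mat by its handle and hang it by the handle bar on the pair of hooks under the riser shelf, and finally swing the lamp back so that its head is over the middle of the mat. Do not tip the caddy over, and leave everything else where it is.

Things in the scene. Friction and masses are not known exactly. Their poses are not given: they have to be found in the camera images.
- mat: Cork mat fixed flat on the counter, 210 (its x) by 297 (its y) by 3 mm; origin at the centre of its underside, z up.
- caddy: Loose blue pen caddy, about 0.25 kg: open box 85 (its x) by 150 (its y) by 70 mm high, pens inside up to 96 mm; origin at the centre of its underside, z up. Uprights at both y ends (22 by 7 mm, tops at 162 mm) carry a white handle bar along its y. The same from either side.
- caddy_bar (a point): Middle of the axis of the caddy's white round handle bar: 14 mm diameter, 136 mm clear between the uprights, along the caddy's y, axis 155 mm above the underside; axes as the caddy's.
- rack: Fixed wooden riser shelf, front to the robot; origin on the counter below the hook seat; x points into the shelf, y along it, z up. Board over x = 15 to 155 mm, 335 mm along y, underside 330 mm, top 346 mm above the counter, jars on it up to 430 mm; four legs 14 mm thick at y = +-158 mm. No room over the hooks for an upright gripper: lean it back, out of the shelf's front, 25 to 45 degrees.
- hook_seat (a point): Midway between two dark steel J hooks (8 mm bar, at y = +-32 mm), 190 mm above the counter: where the middle of the axis of a 14 mm bar lies when it rests along y in both. Axes as the rack's. Each hook comes down from the board at x = +30 mm, passes 11 mm under the seat and turns up at the front; tip at x = -30 mm, top 10 mm above the seat.
- lamp_head (a point): Centre of the round red lamp head, 250 mm above the counter; head 130 mm in diameter, 28 mm thick. Its own x axis points along the arm (a bar 22 mm wide, 14 mm high, level with it) to the upright pivot, whose axis is 300 mm along +x from this point; y level, z up. The pivot post is 22 mm thick, on a fixed disc foot of 150 mm diameter.
- lamp_grip (a point): Grip point on the black upright round stub on the lamp head's centre: 20 mm diameter, 264 to 319 mm above the counter; this point at 298 mm. The arm turns level with light friction (0.5 N at the stub) and stays where it is left; from over the mat it swings freely about 75 degrees to the robot's left (clockwise from above), little to the right.
- mug: Loose green mug, 80 mm in diameter and 92 mm high with a handle, bystander; origin at the centre of its underside.
- pen_cup: Loose empty stainless steel pen cup, 76 mm in diameter, 100 mm high, bystander; origin at the centre of its underside.
- highlighter_a: Loose yellow highlighter with black cap lying flat, 120 by 24 by 16 mm, long along its x, bystander; origin on its underside near the middle.
- highlighter_b: A second highlighter of the same kind, bystander.
- pencil_case: Loose blue pencil case with a clear clip-on lid, 78 by 203 by 40 mm, long along its y, bystander; origin at the centre of its underside.
- stapler: Loose white and grey stapler, about 135 by 36 by 60 mm high, long along its x, bystander; origin at the centre of its underside.

How it is judged:
By the outcome, as a careful person would: the job done as asked, in the order asked, and still so for the second after the job is handed in, with the robot touching nothing.
It also fails if it takes over 66 s, if anything falls off the work surface, if the arm or the gripper's body presses on something with over 40 N, if the wrist force passes 120 N, or if a joint passes its speed limit or range.

## Working session

There is one attempt and no reset: what is moved stays moved. The work goes in short steps, Python scripts to look and compute and a shell command to move; the robot and the scene stay as the last step left them, time stands still between calls to the robot, and variables do not carry over. Pictures are saved under pics/ and viewed, about 8 in all and at most 12, crops included, and the job is handed in when it is done.

```bash
mkdir -p pics; cat > h.py <<'E'
import numpy as np, cv2
from station import bot
from scipy.spatial.transform import Rotation as Rn
def ray(cam,px):
    p=bot.camera_params(cam);K=np.array(p["K"]);R=np.array(p["R"]);t=np.array(p["t"])
    d=R.T@np.linalg.solve(K,[px[0],px[1],1]);return -R.T@t,d
def atz(cam,px,z):
    o,d=ray(cam,px);return o+d*(z-o[2])/d[2]
def proj(cam,X):
    p=bot.camera_params(cam);c=np.array(p["R"])@np.array(X)+np.array(p["t"]);c=np.array(p["K"])@c;return c[:2]/c[2]
def tri(a,pa,b,pb):
    o,d=ray(a,pa);O,D=ray(b,pb);A=np.stack([d,-D],1);s=np.linalg.lstsq(A,O-o,rcond=None)[0]
    p,q=o+d*s[0],O+D*s[1];return (p+q)/2,np.linalg.norm(p-q)
def pose():
    o=bot.get_obs();w,x,y,z=o["tool_rot"];return np.array(o["eef_pos"]),Rn.from_quat([x,y,z,w])
E
python3 - <<'E'
from h import *
np.set_printoptions(precision=3,suppress=True)
for c in("scene","top"):
    im=bot.read_camera(c);cv2.imwrite(f"pics/{c}0.png",im)
    p=bot.camera_params(c);print(c,-np.array(p["R"]).T@np.array(p["t"]))
H={"caddy_bar":.158,"hook_seat":.19,"lamp_head":.25,"lamp_grip":.298,"mat":0,"caddy":.003,"rack":0}
P={}
for n,z in H.items():
    for c in("scene","top"):
        r=bot.place_of(c,n)[:2]
        for k in r: print(n,c,np.round(k["score"],2),np.round(k["xy"],1),atz(c,k["xy"],z))
        if r:P[n,c]=r[0]["xy"]
    if (n,"scene") in P and (n,"top") in P: print("  tri",tri("scene",P[n,"scene"],"top",P[n,"top"]))
o=bot.get_obs();print(o);print(pose()[1].as_matrix())
E
```

```text
scene [1.255 0.03  1.079]
top [0.476 0.012 1.563]
caddy_bar scene 0.94 [277.1 218.1] [0.541 0.04  0.158]
hook_seat top 0.68 [390.6 169.4] [ 0.618 -0.285  0.19 ]
hook_seat top 0.59 [276.  126.5] [0.734 0.017 0.19 ]
lamp_head scene 0.63 [279.3 201.8] [0.554 0.046 0.25 ]
lamp_grip scene 0.72 [283. 192.] [0.559 0.055 0.298]
lamp_grip top 0.65 [261.4 191.6] [0.555 0.054 0.298]
  tri (array([0.555, 0.055, 0.293]), np.float64(0.0018416311094236093))
mat scene 0.62 [287.6 247.4] [0.544 0.075 0.   ]
mat scene 0.44 [284.7 192.8] [0.298 0.072 0.   ]
caddy scene 0.9 [277.9 246.3] [0.541 0.042 0.003]
caddy top 0.83 [269.  200.1] [0.547 0.041 0.003]
  tri (array([0.547, 0.041, 0.012]), np.float64(0.0018486521364101578))
{'t': 0.8, 'q': array([ 1.061,  0.477,  0.022,  1.555, -0.011,  1.109, -0.083]), 'joint_vel': array([-0.001, -0.001,  0.001, -0.001,  0.   , -0.   , -0.002]), 'joint_torque': array([ -0.001, -59.627,   1.606, -28.154,   0.012,   0.001,  -0.   ]), 'eef_pos': array([ 0.264, -0.621,  0.231]), 'tool_rot': array([ 0.141, -0.141,  0.693, -0.693]), 'contact_force': array([ 0.144, -0.48 ,  0.886]), 'torque': array([ 0.027,  0.006, -0.009]), 'gripper_width': 0.9985604169973903}
[[-0.92  -0.     0.391]
 [-0.391  0.    -0.92 ]
 [ 0.    -1.    -0.   ]]
```

```bash
python3 -c "
import cv2,numpy as np
a=cv2.imread('pics/scene0.png');b=cv2.imread('pics/top0.png')
cv2.imwrite('pics/both0.png',cv2.resize(np.vstack([a,b]),None,fx=.71,fy=.71))"
```

```text
(no output)
```

View pics/scene0.png

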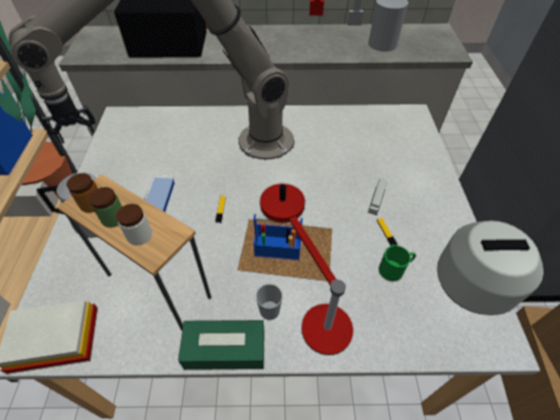

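View pics/top0.png

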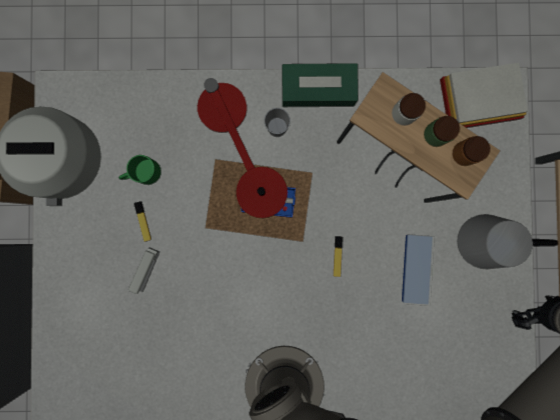

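Scene view: the lamp head (282,203) stands over the caddy (277,245) on the mat. The top view shows the pivot at (211,85), the rack board at right with both hooks at about (385,160) and (405,178), and the mat corners at (215,159), (312,173), (303,241) and (205,227).

```bash
python3 - <<'E'
from h import *
np.set_printoptions(precision=3,suppress=True)
im=cv2.imread("pics/top0.png")
cv2.imwrite("pics/rack0.png",cv2.resize(im[60:220,330:530],None,fx=4,fy=4,interpolation=cv2.INTER_CUBIC)[:, :800])
hsv=cv2.cvtColor(im,cv2.COLOR_BGR2HSV)
print("hsv cork",hsv[225,230],"wood",hsv[165,450],hsv[100,375])
m=cv2.inRange(hsv,(5,50,50),(25,255,255))
for roi,z,n in(((195,150,130,100),.003,"mat"),((335,60,175,150),.346,"board")):
    k=np.zeros_like(m);x,y,w,h=roi;k[y:y+h,x:x+w]=m[y:y+h,x:x+w]
    k=cv2.morphologyEx(k,cv2.MORPH_OPEN,np.ones((3,3)))
    pts=cv2.findNonZero(k)[:,0]
    W=np.array([atz("top",p,z)[:2] for p in pts],np.float32)
    r=cv2.minAreaRect(W);print(n,r,cv2.boxPoints(r))
# pivot: cut red blob of arm
red=cv2.inRange(hsv,(0,150,60),(8,255,255))|cv2.inRange(hsv,(172,150,60),(180,255,255))
g=atz("top",[261.4,191.6],.298)[:2]
# arm bar pixels between foot and head
ys,xs=np.nonzero(red[132:160,215:265]);W=np.array([atz("top",(x+215,y+132),.257)[:2] for x,y in zip(xs,ys)],np.float32)
v=W.mean(0)-g;v/=np.linalg.norm(v);print("grip",g,"dir",v,"pivot",g+.3*v, "px",proj("top",[*(g+.3*v),.26]), proj("scene",[*(g+.3*v),.26]))
# head ellipse
for c in("top","scene"):
    for n in("lamp_grip","rack"):
        for r in bot.cut_out(c,n)[:1]: print(c,n,r["score"],r["extent"])
for n in("mug","pen_cup","highlighter_a","pencil_case","stapler"):
    print(n,[(round(r["score"],2),atz("top",r["xy"],0)[:2]) for r in bot.place_of("top",n)[:2]])
E
```

```text
hsv cork [ 15 106  91] wood [ 17  98 120] [ 16  97 116]Traceback (most recent call last):
  File "<stdin>", line 12, in <module>
  File "h.py", line 8, in atz
    o,d=ray(cam,px);return o+d*(z-o[2])/d[2]
        ~~~^^^^^^^^
  File "h.py", line 5, in ray
    p=bot.camera_params(cam);K=np.array(p["K"]);R=np.array(p["R"]);t=np.array(p["t"])
ValueError: time passes only in moves, steps and waits
```

View pics/rack0.png

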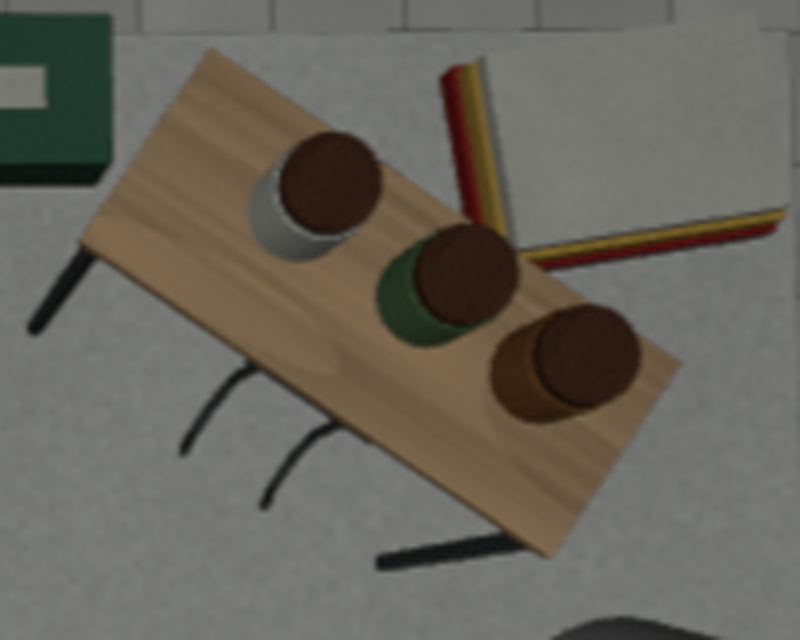

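The crop shows the board corners at (210,48), (682,362), (550,556) and (80,243), and the hook tips at (183,452) and (265,507). I'll cache the calibration and compute.

```bash
sed -i 's/^def ray/_C={}\ndef cp(c):\n    if c not in _C:_C[c]=bot.camera_params(c)\n    return _C[c]\ndef ray/; s/p=bot.camera_params(cam)/p=cp(cam)/' h.py
cat >> h.py <<'E'
def atzs(cam,P,z):
    p=cp(cam);K=np.array(p["K"]);R=np.array(p["R"]);o=-R.T@np.array(p["t"])
    d=np.c_[np.asarray(P,float),np.ones(len(P))]@np.linalg.inv(K).T@R
    return (o+d*((z-o[2])/d[:,2:]))
E
python3 - <<'E'
from h import *
np.set_printoptions(precision=3,suppress=True)
im=cv2.imread("pics/top0.png")
hsv=cv2.cvtColor(im,cv2.COLOR_BGR2HSV)
m=cv2.inRange(hsv,(8,70,50),(25,255,255))
k=np.zeros_like(m);k[150:250,195:325]=m[150:250,195:325]
k=cv2.morphologyEx(k,cv2.MORPH_OPEN,np.ones((3,3)))
r=cv2.minAreaRect(atzs("top",cv2.findNonZero(k)[:,0],.003)[:,:2].astype(np.float32));print("mat",r);print(cv2.boxPoints(r))
cr=np.array([[210,48],[682,362],[550,556],[80,243]])/4.+[330,60]
B=atzs("top",cr,.346)[:,:2];print("board",B)
print("edges",[np.linalg.norm(B[i]-B[i-1]) for i in range(4)])
yv=(B[0]-B[1])+(B[3]-B[2]);yv/=np.linalg.norm(yv);xv=np.array([yv[1],-yv[0]]);print("rack x",xv,"yaw",np.degrees(np.arctan2(xv[1],xv[0])))
print("seat from board",B.mean(0)-.085*xv)
T=atzs("top",np.array([[183,452],[265,507]])/4.+[330,60],.2)[:,:2];print("tips",T,"sep",np.linalg.norm(T[0]-T[1]),"seat",T.mean(0)+.028*xv)
red=cv2.inRange(hsv,(0,150,40),(8,255,255))|cv2.inRange(hsv,(172,150,40),(180,255,255))
g=atz("top",[261.4,191.6],.298)[:2]
ys,xs=np.nonzero(red[136:160,215:265]);W=atzs("top",np.c_[xs+215,ys+136],.257)[:,:2]
v=W.mean(0)-g;v/=np.linalg.norm(v);pv=g+.3*v;print("grip",g,"dir",v,"pivot",pv,"px",proj("top",[*pv,.26]),proj("scene",[*pv,.26]))
for n in("mug","pen_cup","highlighter_a","pencil_case","stapler"):
    print(n,[(round(r["score"],2),atz("top",r["xy"],0)[:2]) for r in bot.place_of("top",n)[:2]])
p,R=pose();print(bot.get_obs()["t"],p)
E
```

```text
mat ((0.548352062702179, 0.07221388071775436), (0.29341208934783936, 0.20758095383644104), 81.5447006225586)
[[ 0.424 -0.058]
 [ 0.629 -0.088]
 [ 0.673  0.202]
 [ 0.467  0.233]]
board [[ 0.833 -0.236]
 [ 0.644 -0.511]
 [ 0.531 -0.431]
 [ 0.717 -0.158]]
edges [np.float64(0.13986619441048426), np.float64(0.33354587152472875), np.float64(0.13928508065650688), np.float64(0.3308101918069516)]
rack x [ 0.825 -0.565] yaw -34.42258292293346
seat from board [ 0.611 -0.286]
tips [[ 0.607 -0.244]
 [ 0.571 -0.297]] sep 0.06468386690311663 seat [ 0.612 -0.287]
grip [0.555 0.054] dir [0.906 0.423] pivot [0.826 0.181] px [210.958  85.571] [337.968 286.129]
mug [(0.94, array([0.638, 0.403]))]
pen_cup [(0.77, array([0.773, 0.021])), (0.62, array([0.489, 0.421]))]
highlighter_a [(0.9, array([0.48 , 0.419])), (0.72, array([ 0.374, -0.155]))]
pencil_case [(0.62, array([ 0.335, -0.393]))]
stapler [(0.85, array([0.343, 0.403]))]
1.05 [ 0.264 -0.621  0.231]
```

```bash
cat >> h.py <<'E'
def down(zd):  # tool down, jaw axis along (zd) in plan
    z=np.array([zd[0],zd[1],0.]);z/=np.linalg.norm(z);y=np.array([0,0,-1.]);return Rn.from_matrix(np.stack([np.cross(y,z),y,z],1))
def rel(P,R0,Pt,Rt=None):
    Rt=Rt or R0
    print("lin",np.round(R0.inv().apply(np.array(Pt)-P),4).tolist(),"dr",np.round((R0.inv()*Rt).as_rotvec(degrees=True),2).tolist())
E
python3 - <<'E'
from h import *
p,R=pose();G=down([.423,-.906])
rel(p,R,[.264,-.621,.42]);rel(p,R,[.555,.054,.42],G);rel(p,R,[.555,.054,.282],G)
E
```

```text
lin [-0.0001, -0.1887, -0.0002] dr [0.0, 0.0, 0.0]
lin [-0.5319, -0.1887, -0.5077] dr [-0.0, -2.01, -0.0]
lin [-0.5319, -0.0507, -0.5077] dr [-0.0, -2.01, -0.0]
```

```bash
python3 -m crank '[{"linear":[0,-0.05,0],"dr":[0,0,0],"hand":1},{"linear":[0,-0.10,0],"dr":[0,0,0],"hand":1},{"linear":[-0.03,-0.15,-0.03],"dr":[0,0,0],"hand":1},{"linear":[-0.53,-0.19,-0.508],"dr":[0,-2,0],"hand":0},{"linear":[-0.53,-0.19,-0.508],"dr":[0,-2,0],"hand":0},{"linear":[-0.53,-0.19,-0.508],"dr":[0,-2,0],"hand":0},{"linear":[-0.53,-0.19,-0.508],"dr":[0,-2,0],"hand":0},{"linear":[-0.53,-0.19,-0.508],"dr":[0,-2,0],"hand":0},{"linear":[-0.53,-0.19,-0.508],"dr":[0,-2,0],"hand":0},{"linear":[-0.53,-0.19,-0.508],"dr":[0,-2,0],"hand":0}]' 20
python3 - <<'E'
from h import *
p,R=pose();G=down([.423,-.906]);rel(p,R,[.555,.054,.42],G)
E
```

```text
t: 1.88
eef_pos: [0.3872, -0.3319, 0.3794]
tool_rot: [-0.153, 0.153, -0.69, 0.691]
contact_force: [1.3, -0.1, 0.7]
gripper_width: 0.501
lin [-0.3153, -0.0407, -0.2787] dr [-0.05, -0.01, -0.01]
```

```bash
python3 -m crank '[{"linear":[-0.315,-0.041,-0.278],"dr":[0,0,0],"hand":0},{"linear":[-0.315,-0.041,-0.278],"dr":[0,0,0],"hand":0},{"linear":[-0.315,-0.041,-0.278],"dr":[0,0,0],"hand":0},{"linear":[-0.315,-0.041,-0.278],"dr":[0,0,0],"hand":0},{"linear":[-0.315,-0.041,-0.278],"dr":[0,0,0],"hand":0},{"linear":[-0.315,-0.041,-0.278],"dr":[0,0,0],"hand":0},{"linear":[-0.315,-0.041,-0.278],"dr":[0,0,0],"hand":0},{"linear":[-0.315,-0.041,-0.278],"dr":[0,0,0],"hand":0},{"linear":[-0.315,-0.041,-0.278],"dr":[0,0,0],"hand":0},{"linear":[-0.315,-0.041,-0.278],"dr":[0,0,0],"hand":0}]'
python3 - <<'E'
from h import *
p,R=pose();G=down([.423,-.906]);rel(p,R,[.555,.054,.282],G)
im=bot.read_camera("wrist");cv2.imwrite("pics/w1.png",im)
P=cp("wrist");print(P["hand_eye"],P["K"])
r=bot.place_of("wrist","lamp_grip");print(r[:2])
E
```

```text
t: 2.72
eef_pos: [0.5529, 0.0481, 0.42]
tool_rot: [-0.153, 0.153, -0.69, 0.69]
contact_force: [0.2, -0.4, 0.6]
gripper_width: 0.499
lin [-0.0043, 0.138, -0.0045] dr [-0.03, -0.03, -0.04]
[[-8.70151965e-04  9.55000402e-01  2.96603228e-01 -7.77342572e-02]
 [ 6.28767960e-04 -2.96602759e-01  9.55000737e-01 -1.41392405e-01]
 [ 9.99999424e-01  1.01749037e-03 -3.42384181e-04  3.67149171e-04]
 [ 0.00000000e+00  0.00000000e+00  0.00000000e+00  1.00000000e+00]] [[325.1922621    0.         276.19537535]
 [  0.         325.1922621  209.74142824]
 [  0.           0.           1.        ]]
[{'xy': [270.3, 196.1], 'score': 0.77}]
```

```bash
cat >> h.py <<'E'
def wray(px,p,R):
    c=cp("wrist");K=np.array(c["K"]);H=np.array(c["hand_eye"]);v=np.array(px,float)-K[:2,2];r=np.linalg.norm(v);th=r/K[0,0]
    d=np.array([*(np.sin(th)*v/max(r,1e-9)),np.cos(th)]);return p+R.apply(H[:3,3]),R.apply(H[:3,:3]@d)
def watz(px,p,R,z):
    o,d=wray(px,p,R);return o+d*(z-o[2])/d[2]
E
python3 - <<'E'
from h import *
p,R=pose();print(p,watz([270.3,196.1],p,R,.298))
E
```

```text
[0.55338807 0.05453818 0.41984965] [0.55864905 0.06272358 0.298     ]
```

```bash
python3 -m crank '[{"linear":[-0.003,0.04,0],"dr":[0,0,0],"hand":0},{"linear":[-0.003,0.08,0],"dr":[0,0,0],"hand":0},{"linear":[-0.003,0.115,0],"dr":[0,0,0],"hand":0},{"linear":[-0.003,0.135,0],"dr":[0,0,0],"hand":0},{"linear":[-0.003,0.135,0],"dr":[0,0,0],"hand":-0.4},{"linear":[-0.003,0.135,0],"dr":[0,0,0],"hand":-0.4},{"linear":[-0.003,0.135,0],"dr":[0,0,0],"hand":-0.4}]'
python3 - <<'E'
from h import *
np.set_printoptions(precision=3,suppress=True)
p,R=pose();im=bot.read_camera("wrist");cv2.imwrite("pics/w2.png",im);print(p)
pv=np.array([.826,.181])
t0=p[:2]-pv
for a in range(6,67,6):
    c,s=np.cos(np.radians(-a)),np.sin(np.radians(-a));t=pv+np.array([[c,-s],[s,c]])@t0;print(a,t,end=" ");rel(p,R,[*t,p[2]],Rn.from_euler("z",-a,degrees=True)*R)
print(bot.get_obs()["contact_force"],bot.get_obs()["q"])
E
```

```text
t: 3.4
eef_pos: [0.5563, 0.0476, 0.2863]
tool_rot: [-0.154, 0.152, -0.69, 0.69]
contact_force: [0.0, 0.5, 0.5]
gripper_width: 0.297
[0.556 0.048 0.286]
6 [0.544 0.077] lin [-0.0009, -0.0, -0.0315] dr [0.02, 6.0, -0.01]
12 [0.534 0.107] lin [-0.0052, -0.0, -0.0627] dr [0.03, 12.0, -0.01]
18 [0.528 0.138] lin [-0.0126, -0.0, -0.0933] dr [0.05, 18.0, -0.02]
24 [0.525 0.169] lin [-0.0232, -0.0, -0.1229] dr [0.06, 24.0, -0.02]
30 [0.526 0.2  ] lin [-0.0369, -0.0, -0.1513] dr [0.08, 30.0, -0.03]
36 [0.529 0.232] lin [-0.0534, -0.0, -0.1781] dr [0.09, 36.0, -0.03]
42 [0.536 0.262] lin [-0.0727, 0.0, -0.203] dr [0.11, 42.0, -0.04]
48 [0.546 0.292] lin [-0.0944, 0.0001, -0.2258] dr [0.12, 48.0, -0.04]
54 [0.56  0.321] lin [-0.1185, 0.0001, -0.2462] dr [0.14, 54.0, -0.05]
60 [0.576 0.348] lin [-0.1445, 0.0002, -0.2639] dr [0.15, 60.0, -0.05]
66 [0.594 0.373] lin [-0.1722, 0.0002, -0.2789] dr [0.17, 66.0, -0.06]
[1.029 1.114 0.608] [ 0.21   0.275 -0.494  1.747  0.142  1.151 -1.461]
```

View pics/w2.png

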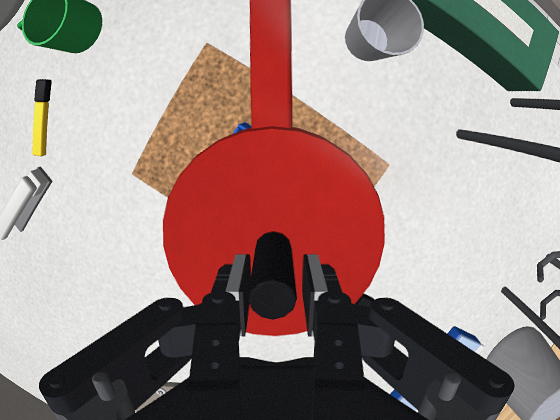

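The wrist view shows the stub (272,275) centred between the pads, so it's caged. Joint 7 is close to its limit for a full co-rotation, so I'll turn the tool at half rate along the arc.

```bash
python3 -m crank '[{"linear":[-0.0003,0,-0.016],"dr":[0,1.5,0],"hand":-0.4},{"linear":[-0.0035,0,-0.050],"dr":[0,5,0],"hand":-0.4},{"linear":[-0.009,0,-0.080],"dr":[0,8,0],"hand":-0.4},{"linear":[-0.018,0,-0.110],"dr":[0,11,0],"hand":-0.4},{"linear":[-0.030,0,-0.139],"dr":[0,14,0],"hand":-0.4},{"linear":[-0.045,0,-0.166],"dr":[0,17,0],"hand":-0.4},{"linear":[-0.0625,0,-0.191],"dr":[0,20,0],"hand":-0.4},{"linear":[-0.083,0,-0.2145],"dr":[0,23,0],"hand":-0.4},{"linear":[-0.106,0,-0.236],"dr":[0,26,0],"hand":-0.4},{"linear":[-0.1315,0,-0.255],"dr":[0,28,0],"hand":-0.4}]'
python3 - <<'E'
from h import *
print(pose()[0],bot.get_obs()["contact_force"],bot.get_obs()["q"])
E
```

```text
t: 4.28
eef_pos: [0.5672, 0.3363, 0.287]
tool_rot: [-0.018, 0.02, 0.707, -0.706]
contact_force: [0.6, -1.8, 0.9]
gripper_width: 0.3
[0.56717675 0.33629516 0.28701601] [ 0.62130802 -1.8284029   0.89354215] [-0.27838716  0.45340396 -0.49919063  1.50528502  0.22494409  1.236898
 -2.43343143]
```

```bash
python3 -m crank '[{"linear":[0,0,0],"dr":[0,0,0],"hand":0},{"linear":[0,0,0],"dr":[0,0,0],"hand":0},{"linear":[0,0,0],"dr":[0,0,0],"hand":0},{"linear":[0,-0.04,0],"dr":[0,0,0],"hand":0},{"linear":[0,-0.08,0],"dr":[0,0,0],"hand":0},{"linear":[0,-0.12,0],"dr":[0,0,0],"hand":0},{"linear":[0,-0.12,0],"dr":[0,0,0],"hand":0}]'
python3 - <<'E'
from h import *
np.set_printoptions(precision=4,suppress=True)
for c in("scene","top"):
    cv2.imwrite(f"pics/{c}1.png",bot.read_camera(c))
    for n,z in(("lamp_grip",.298),("caddy_bar",.158),("caddy",.003)):
        for r in bot.place_of(c,n)[:1]: print(c,n,round(r["score"],2),r["xy"],atz(c,r["xy"],z))
t=cv2.imread("pics/top1.png")[150:250,190:350];s=cv2.imread("pics/scene1.png")[180:290,220:380]
cv2.imwrite("pics/cad1.png",np.vstack([cv2.resize(t,(480,300),interpolation=cv2.INTER_CUBIC),cv2.resize(s,(480,330),interpolation=cv2.INTER_CUBIC)])[:600])
p,R=pose();print(p,R.as_matrix())
E
```

```text
t: 4.87
eef_pos: [0.5687, 0.3348, 0.4152]
tool_rot: [-0.015, 0.024, 0.71, -0.704]
contact_force: [0.6, 0.7, 1.0]
gripper_width: 0.501
scene lamp_grip 0.83 [386.7, 198.3] [0.5856 0.3346 0.298 ]
scene caddy_bar 0.91 [279.9, 216.8] [0.5361 0.0482 0.158 ]
scene caddy 0.98 [279.1, 247.1] [0.5443 0.0464 0.003 ]
top lamp_grip 0.97 [145.2, 186.9] [0.5683 0.336  0.298 ]
top caddy_bar 0.65 [265.8, 199.2] [0.5426 0.0464 0.158 ]
[0.5663 0.3336 0.4031] [[-0.9986 -0.0017 -0.0523]
 [ 0.0523 -0.0014 -0.9986]
 [ 0.0016 -1.      0.0015]]
```

View pics/cad1.png

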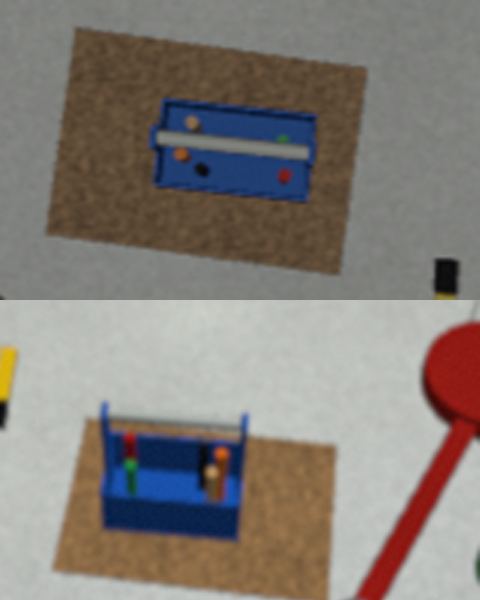

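Top crop: the bar ends are at (157,139) and (309,154), and the caddy stands on the mat with the lamp clear of it at the right of the scene view. Next I'll work out a leaned grasp.

```bash
cat >> h.py <<'E'
def lean(xd,a):  # tool y forward(xd)+down, leaned back a deg; jaw axis z in the xd/up plane
    x=np.array([xd[0],xd[1],0.]);x/=np.linalg.norm(x);a=np.radians(a);k=np.array([0,0,1.])
    y=-np.cos(a)*k+np.sin(a)*x;z=np.cos(a)*x+np.sin(a)*k
    return Rn.from_matrix(np.stack([np.cross(y,z),y,z],1))
E
python3 - <<'E'
from h import *
np.set_printoptions(precision=4,suppress=True)
f=lambda x,y:[x/3+190-1/3,y/3+150-1/3]
g=lambda x,y:[x/3+220-1/3,(y-300)/3+180-1/3]
L,Rr=f(157,139),f(309,154)
E=atzs("top",[L,Rr],.158);print("top ends",E,E.mean(0),np.linalg.norm(E[0]-E[1]))
yv=(E[0]-E[1])[:2];yv/=np.linalg.norm(yv);x=np.array([yv[1],-yv[0]]);print("x",x,np.degrees(np.arctan2(x[1],x[0])))
E2=atzs("scene",[g(108,418),g(245,428)],.158);print("scene ends",E2,E2.mean(0))
print("tri place_of",tri("scene",[279.9,216.8],"top",[265.8,199.2]))
p,R=pose();T=lean(x,33);b=np.array([*E.mean(0)[:2],.158]);print(b)
yt=T.apply([0,1,0]);rel(p,R,b-.10*yt,T);rel(p,R,b+.019*yt,T);print(b-.10*yt)
E
```

```text
top ends [[ 0.5518  0.1106  0.158 ]
 [ 0.5372 -0.0261  0.158 ]] [0.5445 0.0423 0.158 ] 0.13754006757480233
x [ 0.9944 -0.1061] -6.089787384371285
scene ends [[ 0.5437 -0.0258  0.158 ]
 [ 0.5581  0.1127  0.158 ]] [0.5509 0.0435 0.158 ]
tri place_of (array([0.5423, 0.0471, 0.1659]), np.float64(0.001856751774300571))
[0.5445 0.0423 0.158 ]
lin [0.0607, 0.1618, 0.2889] dr [26.36, -84.26, 25.11]
lin [-0.0042, 0.2615, 0.2922] dr [26.36, -84.26, 25.11]
[0.4903 0.048  0.2419]
```

```bash
python3 -m crank '[{"linear":[0.03,0,0.145],"dr":[26.4,-84.3,25.1],"hand":0},{"linear":[0.03,0,0.145],"dr":[26.4,-84.3,25.1],"hand":0},{"linear":[0.03,0,0.145],"dr":[26.4,-84.3,25.1],"hand":0},{"linear":[0.03,0,0.145],"dr":[26.4,-84.3,25.1],"hand":0},{"linear":[0.06,0.10,0.289],"dr":[26.4,-84.3,25.1],"hand":0},{"linear":[0.06,0.10,0.289],"dr":[26.4,-84.3,25.1],"hand":0},{"linear":[0.06,0.10,0.289],"dr":[26.4,-84.3,25.1],"hand":0},{"linear":[0.06,0.10,0.289],"dr":[26.4,-84.3,25.1],"hand":0},{"linear":[0.06,0.10,0.289],"dr":[26.4,-84.3,25.1],"hand":0},{"linear":[0.06,0.10,0.289],"dr":[26.4,-84.3,25.1],"hand":0}]'
python3 - <<'E'
from h import *
p,R=pose();T=lean([.9944,-.1061],33);b=np.array([.546,.043,.158]);yt=T.apply([0,1,0]);rel(p,R,b-.10*yt,T);print(bot.get_obs()["q"])
E
```

```text
t: 6.1
eef_pos: [0.4887, 0.0445, 0.301]
tool_rot: [-0.473, 0.257, -0.461, 0.705]
contact_force: [0.2, -0.0, 0.7]
gripper_width: 0.499
lin [-0.0009, 0.0537, -0.0254] dr [5.87, -18.36, 5.7]
[ 0.08697397 -0.08477768 -0.46421742  2.16767953  0.38020297  0.71297544
 -1.08091684]
```

```bash
python3 -m crank '[{"linear":[0,0.054,-0.025],"dr":[5.9,-18.4,5.7],"hand":0},{"linear":[0,0.054,-0.025],"dr":[5.9,-18.4,5.7],"hand":0},{"linear":[0,0.054,-0.025],"dr":[5.9,-18.4,5.7],"hand":0},{"linear":[0,0.054,-0.025],"dr":[5.9,-18.4,5.7],"hand":0},{"linear":[0,0.054,-0.025],"dr":[5.9,-18.4,5.7],"hand":0},{"linear":[0,0.054,-0.025],"dr":[5.9,-18.4,5.7],"hand":0}]'
python3 - <<'E'
from h import *
np.set_printoptions(precision=4,suppress=True)
p,R=pose();T=lean([.9944,-.1061],33);b=np.array([.546,.043,.158]);yt=T.apply([0,1,0]);rel(p,R,b+.019*yt,T);print(p,bot.get_obs()["q"])
cv2.imwrite("pics/w3.png",bot.read_camera("wrist"))
for r in bot.place_of("wrist","caddy_bar")[:2]:print(r,watz(r["xy"],p,R,.158))
for r in bot.cut_out("wrist","caddy_bar")[:1]:print(r["score"],r["extent"])
E
```

```text
t: 6.6
eef_pos: [0.496, 0.0527, 0.2461]
tool_rot: [-0.589, 0.315, -0.355, 0.654]
contact_force: [0.5, 0.5, 0.3]
gripper_width: 0.499
lin [0.0048, 0.1205, -0.006] dr [-0.28, -0.32, -0.22]
[0.496  0.0527 0.2461] [ 0.0902 -0.0465 -0.4756  2.3269  0.6432  0.4074 -1.0394]
{'xy': [268.5, 217.0], 'score': 0.97} [0.5469 0.0431 0.158 ]
0.96 [163.4, 116.8, 287.8, 303.1]
```

View pics/w3.png

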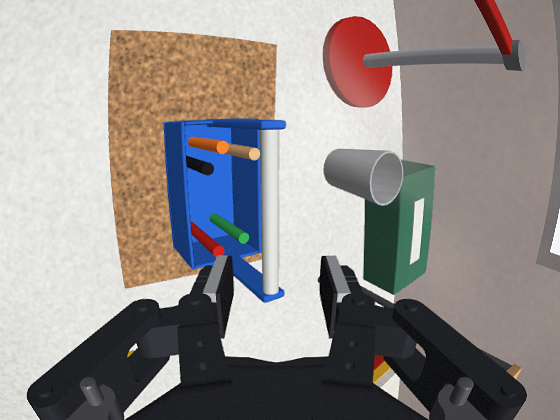

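The wrist view shows the white bar at column 270, running rows 125–295, and in line with the jaw centre (≈275).

```bash
python3 - <<'E'
from h import *
np.set_printoptions(precision=4,suppress=True)
p,R=pose();T=lean([.9944,-.1061],33);b=np.array([.547,.043,.158]);yt=T.apply([0,1,0]);rel(p,R,b+.019*yt,T);print(p,bot.get_obs()["t"])
for r in bot.place_of("wrist","caddy_bar")[:1]:print(r,watz(r["xy"],p,R,.158))
E
```

```text
lin [0.005, 0.121, -0.0053] dr [-0.31, -0.23, -0.25]
[0.4961 0.0529 0.2462] 6.75
{'xy': [268.5, 217.0], 'score': 0.97} [0.5471 0.0433 0.158 ]
```

Stable reading; approach and grip.

```bash
python3 -m crank '[{"linear":[0.005,0.03,-0.005],"dr":[0,0,0],"hand":0},{"linear":[0.005,0.06,-0.005],"dr":[0,0,0],"hand":0},{"linear":[0.005,0.09,-0.005],"dr":[0,0,0],"hand":0},{"linear":[0.005,0.11,-0.005],"dr":[0,0,0],"hand":0},{"linear":[0.005,0.12,-0.005],"dr":[0,0,0],"hand":0},{"linear":[0.005,0.12,-0.005],"dr":[0,0,0],"hand":0}]'
python3 - <<'E'
from h import *
np.set_printoptions(precision=4,suppress=True)
p,R=pose();print(p,R.as_matrix(),bot.get_obs()["contact_force"]);b=np.array([.547,.043,.158]);print(R.inv().apply(b-p))
cv2.imwrite("pics/w4.png",bot.read_camera("wrist"))
E
```

```text
t: 7.3
eef_pos: [0.5564, 0.0412, 0.1396]
tool_rot: [-0.588, 0.317, -0.356, 0.653]
contact_force: [0.0, 0.6, -0.3]
gripper_width: 0.498
[0.5564 0.0412 0.1396] [[-0.1068  0.5426  0.8332]
 [-0.9943 -0.0546 -0.0919]
 [-0.0044 -0.8382  0.5453]] [ 0.0124  0.6193 -0.3212]
[-0.0009 -0.0206  0.0021]
```

View pics/w4.png

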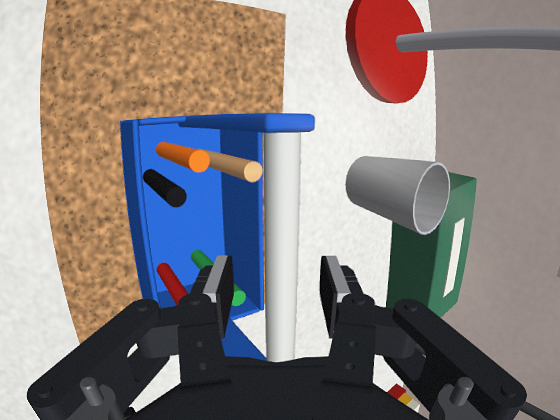

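The bar (column 283) lies between the pads, about 2 mm off centre. I'll nudge and close.

```bash
python3 -m crank '[{"linear":[0,0,0.002],"dr":[0,0,0],"hand":-0.3},{"linear":[0,0,0.002],"dr":[0,0,0],"hand":-0.5},{"linear":[0,0,0.002],"dr":[0,0,0],"hand":-1},{"linear":[0,0,0.002],"dr":[0,0,0],"hand":-1},{"linear":[0,0,0.002],"dr":[0,0,0],"hand":-1},{"linear":[0,0,0.002],"dr":[0,0,0],"hand":-1},{"linear":[0,0,0.002],"dr":[0,0,0],"hand":-1}]' 70
python3 - <<'E'
from h import *
np.set_printoptions(precision=4,suppress=True)
p,R=pose();print(p);rel(p,R,p+[0,0,.07])
x=np.array([.825,-.565]);x/=np.linalg.norm(x);x3=np.array([*x,0]);seat=np.array([.611,-.286,.19])
# keep relation bar->tool: rotate about world z from caddy yaw to rack yaw
d=np.degrees(np.arctan2(x[1],x[0])-np.arctan2(-.1061,.9944));Z=Rn.from_euler("z",d,degrees=True);print("yaw",d)
bar=np.array([.547,.043,.158]);off=Z.apply(p-bar);T=Z*R
for n,q in(("pre",seat-.12*x3+[0,0,.04]),("over",seat+[0,0,.03]),("seat",seat)):print(n,q+off);rel(p,R,q+off,T)
E
```

```text
t: 7.93
eef_pos: [0.5583, 0.0413, 0.1448]
tool_rot: [-0.59, 0.315, -0.354, 0.654]
contact_force: [-1.5, -0.1, 7.2]
gripper_width: 0.138
[0.5583 0.0413 0.1448]
lin [-0.0003, -0.0584, 0.0385] dr [0.0, 0.0, 0.0]
yaw -28.314959051546204
pre [ 0.5211 -0.2251  0.2168]
lin [0.2684, -0.066, 0.0331] dr [0.14, 23.64, -15.59]
over [ 0.6201 -0.2929  0.2068]
lin [0.3254, 0.0003, 0.1159] dr [0.14, 23.64, -15.59]
seat [ 0.6201 -0.2929  0.1768]
lin [0.3255, 0.0253, 0.0994] dr [0.14, 23.64, -15.59]
```

```bash
python3 -m crank '[{"linear":[0,-0.012,0.008],"dr":[0,0,0],"hand":-1},{"linear":[0,-0.029,0.019],"dr":[0,0,0],"hand":-1},{"linear":[0,-0.046,0.030],"dr":[0,0,0],"hand":-1},{"linear":[0,-0.059,0.039],"dr":[0,0,0],"hand":-1},{"linear":[0,-0.059,0.039],"dr":[0,0,0],"hand":-1}]'
python3 - <<'E'
from h import *
np.set_printoptions(precision=4,suppress=True)
p,R=pose();print(p,R.as_matrix()[:,1])
a=bot.read_camera("wrist");b=bot.read_camera("scene");t=bot.read_camera("top")
for c in("scene","top"):
    for n in ("caddy_bar","caddy"):
        for r in bot.place_of(c,n)[:1]:print(c,n,r["xy"],atz(c,r["xy"],.228))
cv2.imwrite("pics/l1.png",np.hstack([cv2.resize(a,(400,300)),cv2.resize(b[100:310,140:420],(400,300))]))
E
```

```text
t: 8.35
eef_pos: [0.5591, 0.0412, 0.2174]
tool_rot: [-0.59, 0.314, -0.354, 0.654]
contact_force: [0.6, 0.6, -2.7]
gripper_width: 0.14
[0.5591 0.0412 0.2174] [ 0.5499 -0.0538 -0.8335]
scene caddy_bar [276.3, 206.1] [0.5513 0.0371 0.228 ]
scene caddy [274.8, 235.2] [0.6542 0.0318 0.228 ]
top caddy_bar [269.2, 198.9] [0.54  0.036 0.228]
top caddy [268.8, 199.9] [0.5375 0.037  0.228 ]
```

View pics/l1.png

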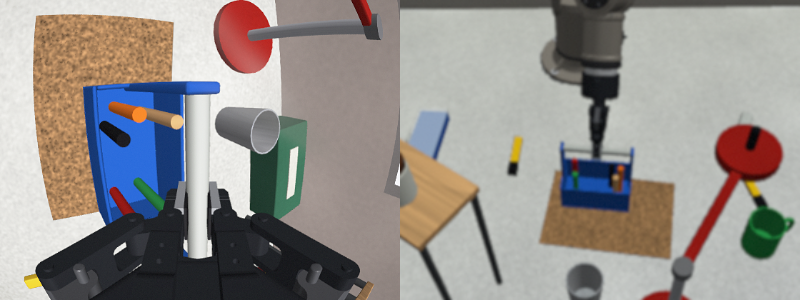

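Wrist and scene views: the caddy hangs upright in the grip, clear of the mat, and the lamp is parked at right. Now for the rack pre-pose.

```bash
cat > plan.py <<'E'
from h import *
np.set_printoptions(precision=4,suppress=True)
x=np.array([.825,-.565]);x/=np.linalg.norm(x);x3=np.array([*x,0]);seat=np.array([.611,-.286,.19])
p,R=pose();T=lean(x,33.4)
off=.018*T.apply([0,1,0])
print(p)
for n,q in(("pre",seat-.12*x3+[0,0,.04]),("over",seat+[0,0,.03]),("seat",seat)):print(n,q+off);rel(p,R,q+off,T)
E
python3 plan.py
```

```text
[0.557  0.0406 0.2123]
pre [ 0.5202 -0.2238  0.215 ]
lin [0.2668, -0.0078, -0.0052] dr [0.35, 23.57, -15.71]
over [ 0.6192 -0.2916  0.205 ]
lin [0.3238, 0.0581, 0.0779] dr [0.35, 23.57, -15.71]
seat [ 0.6192 -0.2916  0.175 ]
lin [0.3239, 0.0832, 0.0615] dr [0.35, 23.57, -15.71]
```

```bash
python3 -m crank '[{"linear":[0.015,-0.001,0],"dr":[0,1.5,-1],"hand":-1},{"linear":[0.045,-0.002,-0.001],"dr":[0,4.5,-3],"hand":-1},{"linear":[0.08,-0.003,-0.002],"dr":[0,8,-5.3],"hand":-1},{"linear":[0.115,-0.004,-0.003],"dr":[0.1,11,-7.3],"hand":-1},{"linear":[0.15,-0.005,-0.003],"dr":[0.2,14,-9.3],"hand":-1},{"linear":[0.185,-0.006,-0.004],"dr":[0.2,17,-11.3],"hand":-1},{"linear":[0.22,-0.007,-0.004],"dr":[0.3,20,-13.3],"hand":-1},{"linear":[0.25,-0.008,-0.005],"dr":[0.35,22.5,-15],"hand":-1},{"linear":[0.267,-0.008,-0.005],"dr":[0.35,23.6,-15.7],"hand":-1},{"linear":[0.267,-0.008,-0.005],"dr":[0.35,23.6,-15.7],"hand":-1}]'
python3 - <<'E'
from h import *
np.set_printoptions(precision=4,suppress=True)
for i in range(3): w=bot.read_camera("wrist")
p,R=pose();t=bot.read_camera("top");w=bot.read_camera("wrist");cv2.imwrite("pics/w5.png",w);cv2.imwrite("pics/t5.png",t)
for r in bot.place_of("wrist","hook_seat")[:2]:print("wrist seat",r,watz(r["xy"],p,R,.19))
for n,z in(("hook_seat",.19),("caddy_bar",.23)):
    for r in bot.place_of("top",n)[:2]:print(n,r,atz("top",r["xy"],z))
c=cv2.resize(t[110:230,330:450],(420,420),interpolation=cv2.INTER_CUBIC)
cv2.imwrite("pics/c5.png",np.hstack([cv2.resize(w,(560,420))[:,180:],c]))
E
python3 plan.py
```

```text
t: 9.53
eef_pos: [0.5188, -0.2289, 0.2161]
tool_rot: [-0.407, 0.219, -0.42, 0.781]
contact_force: [-0.1, 0.7, -2.8]
gripper_width: 0.141
hook_seat {'xy': [391.1, 170.5], 'score': 0.85} [ 0.6146 -0.2868  0.19  ]
caddy_bar {'xy': [368.6, 213.5], 'score': 0.59} [ 0.5005 -0.2184  0.23  ]
[ 0.5212 -0.2229  0.2165]
pre [ 0.5202 -0.2238  0.215 ]
lin [0.0014, 0.0011, -0.0012] dr [-0.09, -0.01, -0.15]
over [ 0.6192 -0.2916  0.205 ]
lin [0.0016, 0.0757, 0.0934] dr [-0.09, -0.01, -0.15]
seat [ 0.6192 -0.2916  0.175 ]
lin [0.0016, 0.1007, 0.0768] dr [-0.09, -0.01, -0.15]
```

View pics/c5.png

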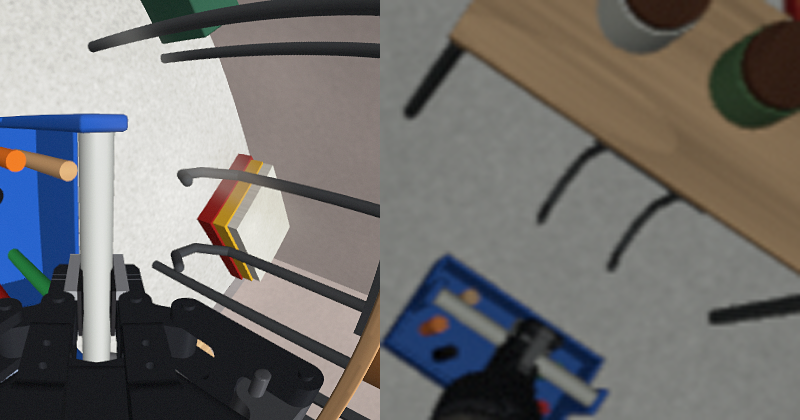

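Wrist crop: the hook tips are at full-frame ≈(360,178) and (357,262), and the bar is parallel to the hook pair. The top crop agrees. A quick cross-check of the tip positions follows.

```bash
python3 - <<'E'
from h import *
np.set_printoptions(precision=4,suppress=True)
p,R=pose();x=np.array([.825,-.565]);y=np.array([.565,.825]);s=np.array([.611,-.286])
a,b=watz([361,178],p,R,.198),watz([357,262],p,R,.198);print(a,b,"exp",s-.03*x+.032*y,s-.03*x-.032*y)
d=((a+b)/2)[:2]-(s-.03*x);print("err x,y rack",d@x,d@y)
E
```

```text
[ 0.6062 -0.2362  0.198 ] [ 0.5748 -0.2876  0.198 ] exp [ 0.6043 -0.2426] [ 0.5682 -0.2954]
err x,y rack -0.0005491906311439268 0.008275776169911427
```

```bash
python3 -m crank '[{"linear":[0,0.008,0.010],"dr":[0,0,0],"hand":-1},{"linear":[-0.001,0.024,0.029],"dr":[0,0,0],"hand":-1},{"linear":[-0.002,0.042,0.051],"dr":[0,0,0],"hand":-1},{"linear":[-0.002,0.058,0.072],"dr":[0,0,0],"hand":-1},{"linear":[-0.002,0.070,0.087],"dr":[0,0,0],"hand":-1},{"linear":[-0.002,0.076,0.093],"dr":[0,0,0],"hand":-1},{"linear":[-0.002,0.076,0.093],"dr":[0,0,0],"hand":-1},{"linear":[-0.002,0.076,0.093],"dr":[0,0,0],"hand":-1}]'
python3 - <<'E'
from h import *
for i in range(3): bot.read_camera("wrist")
w=bot.read_camera("wrist")
print(bot.get_obs()["contact_force"])
cv2.imwrite("pics/w6.png",w)
E
python3 plan.py
```

```text
t: 10.6
eef_pos: [0.6203, -0.2895, 0.2037]
tool_rot: [-0.411, 0.22, -0.42, 0.779]
contact_force: [-1.0, 0.5, -2.8]
gripper_width: 0.133
[-0.09513532 -0.39730395 -2.39995373]
[ 0.62   -0.289   0.2046]
pre [ 0.5202 -0.2238  0.215 ]
lin [0.0026, -0.0744, -0.0937] dr [-0.08, -0.05, -0.1]
over [ 0.6192 -0.2916  0.205 ]
lin [0.0026, 0.0001, 0.0008] dr [-0.08, -0.05, -0.1]
seat [ 0.6192 -0.2916  0.175 ]
lin [0.0027, 0.0251, -0.0157] dr [-0.08, -0.05, -0.1]
```

View pics/w6.png

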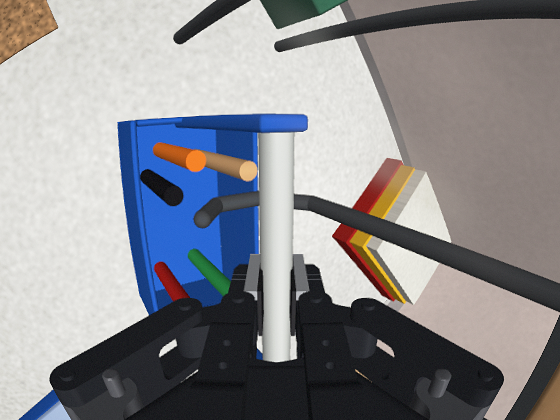

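The bar lies above the hook bend, with the hook tip (203,218) in front of it and the fingers below the hook row, so it's ready to lower.

```bash
python3 -m crank '[{"linear":[0,0.006,-0.004],"dr":[0,0,0],"hand":-1},{"linear":[0,0.013,-0.008],"dr":[0,0,0],"hand":-1},{"linear":[0,0.018,-0.0115],"dr":[0,0,0],"hand":-1},{"linear":[0,0.0225,-0.014],"dr":[0,0,0],"hand":-1},{"linear":[0,0.0225,-0.014],"dr":[0,0,0],"hand":-1},{"linear":[0,0.0225,-0.014],"dr":[0,0,0],"hand":-1},{"linear":[0,0.0225,-0.014],"dr":[0,0,0],"hand":-1}]'
python3 plan.py; python3 -c "
from h import *
print(bot.get_obs()['contact_force'])"
```

```text
t: 11.38
eef_pos: [0.6216, -0.29, 0.1786]
tool_rot: [-0.411, 0.22, -0.419, 0.779]
contact_force: [-1.1, -0.7, -2.6]
gripper_width: 0.139
[ 0.6216 -0.29    0.1786]
pre [ 0.5202 -0.2238  0.215 ]
lin [0.0026, -0.0972, -0.0808] dr [-0.13, -0.08, -0.11]
over [ 0.6192 -0.2916  0.205 ]
lin [0.0026, -0.0226, 0.0137] dr [-0.13, -0.08, -0.11]
seat [ 0.6192 -0.2916  0.175 ]
lin [0.0027, 0.0024, -0.0029] dr [-0.13, -0.08, -0.11]
[-1.0943406  -0.65703505 -2.61561143]
```

No contact yet; I'll lower a few more mm in small steps.

```bash
python3 -m crank '[{"linear":[0,0.0015,-0.0015],"dr":[0,0,0],"hand":-1},{"linear":[0,0.003,-0.0025],"dr":[0,0,0],"hand":-1},{"linear":[0,0.0045,-0.0035],"dr":[0,0,0],"hand":-1},{"linear":[0,0.0045,-0.0035],"dr":[0,0,0],"hand":-1}]'; python3 -c "
from h import *
bot.read_camera('top');print(pose()[0],bot.get_obs()['contact_force'])"
```

```text
t: 11.72
eef_pos: [0.6227, -0.2906, 0.1757]
tool_rot: [-0.412, 0.218, -0.417, 0.78]
contact_force: [-6.0, 2.7, 12.1]
gripper_width: 0.136
[ 0.62269584 -0.29060502  0.17573216] [-6.78653129  1.85015337 12.13554189]
```

```bash
python3 -m crank '[{"linear":[0,-0.001,0.0005],"dr":[0,0,0],"hand":-0.6},{"linear":[0,-0.001,0.0005],"dr":[0,0,0],"hand":-0.4},{"linear":[0,-0.001,0.0005],"dr":[0,0,0],"hand":-0.2},{"linear":[0,-0.001,0.0005],"dr":[0,0,0],"hand":0},{"linear":[0,-0.001,0.0005],"dr":[0,0,0],"hand":0},{"linear":[0,-0.001,0.0005],"dr":[0,0,0],"hand":0}]'; python3 - <<'E'
from h import *
a=bot.read_camera("wrist");b=bot.read_camera("scene")
print(pose()[0],bot.get_obs()['contact_force'],bot.get_obs()["gripper_width"])
cv2.imwrite("pics/h1.png",np.hstack([cv2.resize(a,(400,300)),cv2.resize(b[120:330,40:320],(400,300))]))
E
```

```text
t: 12.27
eef_pos: [0.6208, -0.2898, 0.1732]
tool_rot: [-0.411, 0.22, -0.419, 0.779]
contact_force: [0.1, 0.2, 0.9]
gripper_width: 0.497
[ 0.62081913 -0.28977004  0.17321872] [ 0.19886194  0.01757398 -0.05668961] 0.5035057645152508
```

View pics/h1.png

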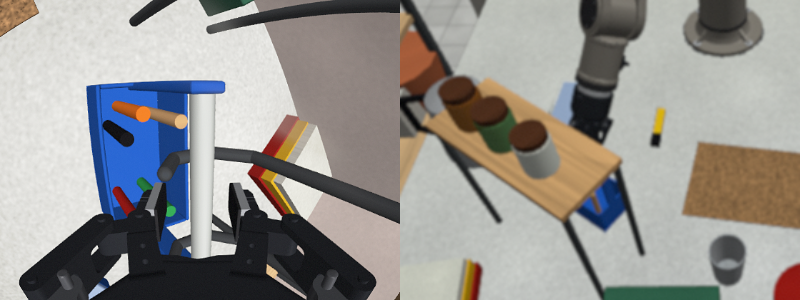

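The bar rests in both hooks, which show at (180,160) and (190,240), with the jaws open and clear and no force left. Retreating along the tool axis.

```bash
python3 -m crank '[{"linear":[0,-0.015,0],"dr":[0,0,0],"hand":0},{"linear":[0,-0.035,0],"dr":[0,0,0],"hand":0},{"linear":[0,-0.065,0],"dr":[0,0,0],"hand":0},{"linear":[0,-0.10,0],"dr":[0,0,0],"hand":0},{"linear":[0,-0.13,0],"dr":[0,0,0],"hand":0},{"linear":[0,-0.13,0],"dr":[0,0,0],"hand":0}]'; python3 - <<'E'
from h import *
np.set_printoptions(precision=4,suppress=True)
p,R=pose();w=bot.read_camera("wrist");cv2.imwrite("pics/w7.png",w);t=bot.read_camera("top");cv2.imwrite("pics/t7.png",t)
print(p,bot.get_obs()["contact_force"])
for r in bot.place_of("wrist","caddy_bar")[:1]:print("bar wrist",r,watz(r["xy"],p,R,.19))
for n,z in(("caddy_bar",.19),("lamp_grip",.298)):
    for r in bot.place_of("top",n)[:1]:print(n,r,atz("top",r["xy"],z))
# lamp approach: jaw axis tangential to arm
g=np.array([.568,.336]);pv=np.array([.826,.181]);u=pv-g;u/=np.linalg.norm(u);print("u",u)
# rotated 30deg short like before (q7)
for z in([-.0523,-.9986],[.0523,.9986]):
    G=down(z);print(z);rel(p,R,[p[0]-.05,p[1]+.05,.42],G);rel(p,R,[*g,.42],G)
print(bot.get_obs()["q"])
E
```

```text
t: 12.87
eef_pos: [0.5623, -0.2483, 0.2876]
tool_rot: [-0.413, 0.218, -0.417, 0.78]
contact_force: [1.1, -0.0, 0.9]
gripper_width: 0.5
[ 0.5623 -0.2483  0.2876] [-0.0465 -0.7343 -0.1813]
bar wrist {'xy': [271.6, 206.5], 'score': 0.8} [ 0.6137 -0.2821  0.19  ]
caddy_bar {'xy': [391.2, 172.0], 'score': 0.72} [ 0.6107 -0.287   0.19  ]
lamp_grip {'xy': [145.2, 187.1], 'score': 0.78} [0.5678 0.336  0.298 ]
u [ 0.8572 -0.515 ]
[-0.0523, -0.9986]
lin [-0.0136, -0.1486, 0.0162] dr [-30.76, 56.8, -17.54]
lin [-0.4861, -0.2896, -0.1969] dr [-30.76, 56.8, -17.54]
[0.0523, 0.9986]
lin [-0.0136, -0.1486, 0.0162] dr [-20.31, -117.24, 35.61]
lin [-0.4861, -0.2896, -0.1969] dr [-20.31, -117.24, 35.61]
[ 0.5119  0.1088 -0.3288  2.0797  0.5741  0.4796 -0.8569]
```

View pics/w7.png

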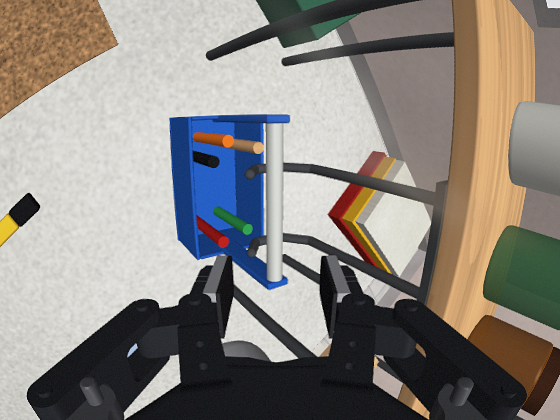

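Wrist view: the caddy hangs upright with its bar seated in both hooks, (265,172) and (260,243). That was my 12th picture, so from here I check numerically. Back to the lamp.

```bash
python3 -m crank '[{"linear":[0,-0.04,0],"dr":[0,0,0],"hand":0},{"linear":[-0.01,-0.08,0.008],"dr":[-2,4,-1],"hand":0},{"linear":[-0.014,-0.12,0.012],"dr":[-5,9,-3],"hand":0},{"linear":[-0.02,-0.15,0.012],"dr":[-8,14,-4.5],"hand":0},{"linear":[-0.486,-0.29,-0.197],"dr":[-30.8,56.8,-17.5],"hand":0},{"linear":[-0.486,-0.29,-0.197],"dr":[-30.8,56.8,-17.5],"hand":0},{"linear":[-0.486,-0.29,-0.197],"dr":[-30.8,56.8,-17.5],"hand":0},{"linear":[-0.486,-0.29,-0.197],"dr":[-30.8,56.8,-17.5],"hand":0},{"linear":[-0.486,-0.29,-0.197],"dr":[-30.8,56.8,-17.5],"hand":0},{"linear":[-0.486,-0.29,-0.197],"dr":[-30.8,56.8,-17.5],"hand":0}]'; cat > q.py <<'E'
from h import *
np.set_printoptions(precision=4,suppress=True)
p,R=pose();G=down([-.0523,-.9986]);rel(p,R,[.568,.336,.42],G);rel(p,R,[.568,.336,.286],G);print(p,bot.get_obs()["q"])
E
python3 q.py
```

```text
t: 13.95
eef_pos: [0.5396, 0.058, 0.4133]
tool_rot: [-0.025, 0.011, -0.688, 0.725]
contact_force: [2.0, 0.8, 0.4]
gripper_width: 0.502
lin [-0.0426, -0.0206, -0.2755] dr [-3.01, 5.88, -1.22]
lin [-0.0401, 0.1132, -0.2827] dr [-3.01, 5.88, -1.22]
[0.5396 0.058  0.4133] [ 0.2528  0.1756 -0.59    1.5904  0.156   1.4038 -1.8763]
```

```bash
python3 -m crank '[{"linear":[-0.043,-0.02,-0.275],"dr":[-3,5.9,-1.2],"hand":0},{"linear":[-0.043,-0.02,-0.275],"dr":[-3,5.9,-1.2],"hand":0},{"linear":[-0.043,-0.02,-0.275],"dr":[-3,5.9,-1.2],"hand":0},{"linear":[-0.043,-0.02,-0.275],"dr":[-3,5.9,-1.2],"hand":0},{"linear":[-0.043,-0.02,-0.275],"dr":[-3,5.9,-1.2],"hand":0},{"linear":[-0.043,-0.02,-0.275],"dr":[-3,5.9,-1.2],"hand":0},{"linear":[-0.043,-0.02,-0.275],"dr":[-3,5.9,-1.2],"hand":0},{"linear":[-0.043,-0.02,-0.275],"dr":[-3,5.9,-1.2],"hand":0},{"linear":[-0.043,-0.02,-0.275],"dr":[-3,5.9,-1.2],"hand":0},{"linear":[-0.043,-0.02,-0.275],"dr":[-3,5.9,-1.2],"hand":0}]'; cat >> q.py <<'E'
bot.read_camera("wrist");bot.read_camera("wrist");p,R=pose();bot.read_camera("wrist")
rel(p,R,[.568,.336,.286],G)
for r in bot.place_of("wrist","lamp_grip")[:1]:print(r,watz(r["xy"],p,R,.298))
E
python3 q.py
```

```text
t: 14.78
eef_pos: [0.5671, 0.333, 0.4185]
tool_rot: [0.016, -0.018, -0.705, 0.708]
contact_force: [0.2, -1.1, -0.5]
gripper_width: 0.5
lin [-0.0008, -0.0015, -0.003] dr [-0.24, 0.24, -0.17]
lin [-0.0004, 0.1325, -0.0035] dr [-0.24, 0.24, -0.17]
[0.5671 0.333  0.4185] [-0.1823  0.4204 -0.6682  1.2952  0.261   1.5122 -2.4415]
lin [0.0001, 0.1335, -0.0046] dr [-0.21, 0.13, -0.25]
{'xy': [266.9, 197.2], 'score': 0.61} [0.5752 0.3396 0.298 ]
```

```bash
python3 -m crank '[{"linear":[-0.002,0.04,-0.006],"dr":[0,0,0],"hand":0},{"linear":[-0.002,0.08,-0.006],"dr":[0,0,0],"hand":0},{"linear":[-0.002,0.115,-0.006],"dr":[0,0,0],"hand":0},{"linear":[-0.002,0.133,-0.006],"dr":[0,0,0],"hand":0},{"linear":[-0.002,0.133,-0.006],"dr":[0,0,0],"hand":-0.45},{"linear":[-0.002,0.133,-0.006],"dr":[0,0,0],"hand":-0.45},{"linear":[-0.002,0.133,-0.006],"dr":[0,0,0],"hand":-0.45},{"linear":[-0.002,0.133,-0.006],"dr":[0,0,0],"hand":-0.45}]' 20
python3 - <<'E'
from h import *
np.set_printoptions(precision=3,suppress=True)
for i in range(3):bot.read_camera("top")
for r in bot.place_of("top","lamp_grip")[:1]:print(r,atz("top",r["xy"],.298))
p,R=pose();print(p,bot.get_obs()["contact_force"])
pv=np.array([.826,.181]);t0=np.array([.568,.336])-pv;tgt=np.array([.5485,.072])-pv
ang=lambda v:np.degrees(np.arctan2(v[1],v[0]))%360
A=ang(tgt)-ang(t0);print("swing",A)
for f in (.04,.14,.26,.38,.5,.62,.74,.85,.94,1):
    a=A*f;t=pv+Rn.from_euler("z",a,degrees=True).apply([*t0,0])[:2]-np.array([.568,.336])
    rel(p,R,[*(p[:2]+t),p[2]],Rn.from_euler("z",a/2,degrees=True)*R)
E
```

```text
t: 15.65
eef_pos: [0.5703, 0.34, 0.29]
tool_rot: [-0.014, 0.02, 0.707, -0.707]
contact_force: [0.0, -0.3, -1.0]
gripper_width: 0.279
{'xy': [145.0, 183.6], 'score': 0.88} [0.576 0.337 0.298]
[0.57  0.34  0.289] [-0.126 -0.47  -0.239]
swing 52.44094592269823
lin [0.005, -0.0, 0.0098] dr [-0.01, -1.05, 0.0]
lin [0.016, -0.0001, 0.035] dr [-0.02, -3.67, 0.0]
lin [0.0261, -0.0001, 0.0665] dr [-0.04, -6.82, 0.01]
lin [0.0327, -0.0001, 0.0989] dr [-0.06, -9.96, 0.01]
lin [0.0357, -0.0001, 0.1318] dr [-0.08, -13.11, 0.02]
lin [0.0351, -0.0, 0.1648] dr [-0.1, -16.26, 0.02]
lin [0.0309, 0.0, 0.1976] dr [-0.12, -19.4, 0.02]
lin [0.0238, 0.0001, 0.227] dr [-0.14, -22.29, 0.03]
lin [0.0159, 0.0002, 0.2505] dr [-0.16, -24.65, 0.03]
lin [0.0096, 0.0003, 0.2658] dr [-0.17, -26.22, 0.03]
```

```bash
python3 -m crank '[{"linear":[0.005,0,0.010],"dr":[0,-1,0],"hand":-0.45},{"linear":[0.016,0,0.035],"dr":[0,-3.7,0],"hand":-0.45},{"linear":[0.026,0,0.0665],"dr":[0,-6.8,0],"hand":-0.45},{"linear":[0.0327,0,0.099],"dr":[0,-10,0],"hand":-0.45},{"linear":[0.0357,0,0.132],"dr":[0,-13.1,0],"hand":-0.45},{"linear":[0.035,0,0.165],"dr":[0,-16.3,0],"hand":-0.45},{"linear":[0.031,0,0.1975],"dr":[0,-19.4,0],"hand":-0.45},{"linear":[0.024,0,0.227],"dr":[0,-22.3,0],"hand":-0.45},{"linear":[0.016,0,0.2505],"dr":[0,-24.7,0],"hand":-0.45},{"linear":[0.0096,0,0.266],"dr":[0,-26.2,0],"hand":-0.45}]'
cat > lg.py <<'E'
from h import *
np.set_printoptions(precision=4,suppress=True)
for i in range(3):bot.read_camera("top")
p,R=pose();print(p,bot.get_obs()["contact_force"])
for c in("top","scene","wrist"):
    bot.read_camera(c)
    for n,z in(("lamp_grip",.298),("lamp_head",.25)):
        for r in bot.place_of(c,n)[:1]:print(c,n,r,watz(r["xy"],p,R,z) if c=="wrist" else atz(c,r["xy"],z))
E
python3 lg.py
```

```text
t: 16.68
eef_pos: [0.5477, 0.0707, 0.2883]
tool_rot: [-0.145, 0.142, -0.691, 0.694]
contact_force: [-0.1, -0.2, -0.6]
gripper_width: 0.281
[0.5476 0.0724 0.2881] [-0.6041 -0.1257  0.5542]
scene lamp_grip {'xy': [288.7, 189.7], 'score': 0.67} [0.5511 0.0713 0.298 ]
scene lamp_head {'xy': [286.5, 200.5], 'score': 0.94} [0.5491 0.0662 0.25  ]
wrist lamp_grip {'xy': [279.4, 278.0], 'score': 0.87} [0.552  0.0724 0.298 ]
wrist lamp_head {'xy': [277.3, 241.6], 'score': 0.68} [0.5501 0.0722 0.25  ]
```

Head at about (0.550, 0.070) against the mat centre (0.548, 0.072). Release and withdraw.

```bash
python3 -m crank '[{"linear":[0,0,0],"dr":[0,0,0],"hand":0},{"linear":[0,0,0],"dr":[0,0,0],"hand":0},{"linear":[0,0,0],"dr":[0,0,0],"hand":0},{"linear":[0,-0.04,0],"dr":[0,0,0],"hand":0},{"linear":[0,-0.08,0],"dr":[0,0,0],"hand":0},{"linear":[0,-0.12,0],"dr":[0,0,0],"hand":0},{"linear":[0.06,-0.15,0],"dr":[0,0,0],"hand":0},{"linear":[0.09,-0.15,0],"dr":[0,0,0],"hand":0},{"linear":[0.09,-0.15,0],"dr":[0,0,0],"hand":0},{"linear":[0.09,-0.15,0],"dr":[0,0,0],"hand":0}]'
cat >> lg.py <<'E'
for c in("top","scene"):
    for n,z in(("caddy_bar",.19),("caddy",.035),("mug",0),("pen_cup",0),("highlighter_a",0),("pencil_case",0),("stapler",0)):
        print(c,n,[(round(r["score"],2),atz(c,r["xy"],z)) for r in bot.place_of(c,n)[:2]])
E
python3 lg.py
```

```text
t: 18.12
eef_pos: [0.4623, 0.0375, 0.4393]
tool_rot: [-0.145, 0.141, -0.69, 0.695]
contact_force: [0.2, 0.3, -0.1]
gripper_width: 0.501
[0.4643 0.0387 0.4373] [-0.303  -0.4398 -0.3081]
top lamp_grip {'xy': [253.2, 194.5], 'score': 0.79} [0.5477 0.0736 0.298 ]
top lamp_head {'xy': [256.4, 192.3], 'score': 0.82} [0.5559 0.0678 0.25  ]
scene lamp_grip {'xy': [287.9, 190.4], 'score': 0.79} [0.5536 0.069  0.298 ]
scene lamp_head {'xy': [287.9, 202.4], 'score': 0.68} [0.5563 0.07   0.25  ]
wrist lamp_grip {'xy': [274.8, 97.9], 'score': 0.63} [0.5469 0.0752 0.298 ]
wrist lamp_head {'xy': [350.4, 236.0], 'score': 0.64} [ 0.4478 -0.0592  0.25  ]
top caddy_bar [(0.96, array([ 0.6077, -0.2882,  0.19  ])), (0.46, array([0.4889, 0.3737, 0.19  ]))]
top caddy [(0.79, array([ 0.6161, -0.2772,  0.035 ]))]
top mug [(0.56, array([0.6396, 0.4032, 0.    ]))]
top pen_cup [(0.56, array([0.7657, 0.0192, 0.    ]))]
top highlighter_a [(0.91, array([0.4828, 0.4132, 0.    ])), (0.65, array([ 0.3702, -0.1601,  0.    ]))]
top pencil_case [(0.87, array([ 0.3381, -0.4036,  0.    ])), (0.62, array([0.7688, 0.0261, 0.    ]))]
top stapler [(0.8, array([0.3488, 0.4056, 0.    ]))]
scene caddy_bar []
scene caddy [(0.58, array([ 0.617 , -0.2934,  0.035 ]))]
scene mug [(0.56, array([0.6428, 0.3935, 0.    ]))]
scene pen_cup [(0.83, array([0.7705, 0.0116, 0.    ]))]
scene highlighter_a [(0.68, array([ 0.3759, -0.1574,  0.    ])), (0.54, array([0.4831, 0.415 , 0.    ]))]
scene pencil_case [(0.64, array([ 0.3493, -0.3897,  0.    ])), (0.22, array([0.3538, 0.4141, 0.    ]))]
scene stapler [(0.91, array([0.3549, 0.4239, 0.    ]))]
```

All consistent; hand in.

```bash
python3 -c "
from h import *
print(bot.hand_in())"
```

```text
the job is handed in; nothing more can be done
None
```

The job is done in the order asked and handed in at about 19 s on the robot clock. I swung the lamp about 55° to the left, hung the caddy by its bar on both hooks, then swung the lamp back over the mat. No verdict was reported.

**Last checks:**
- **Lamp:** the estimates put the head at about (0.55, 0.07), and the mat centre is (0.548, 0.072). The top, scene and wrist cameras agreed to within about 8 mm. One wrist reading of the head was far off, at (0.448, -0.059), and I discounted it.
- **Caddy:** after release, the wrist picture showed it upright with the bar in both hooks. The last top view put the bar at (0.608, -0.288) against the seat at (0.611, -0.286). In the last scene view the bar was not found, but the caddy itself was, in the right place.
- **Bystanders:** the mug, pen cup, highlighters, pencil case and stapler were found where they started, within about 1 cm in the top view. The scene view had the stapler about 2 cm off its first top-view position.
- **Forces:** the largest wrist force I read was about 14 N, when the bar touched the hooks. The robot was clear of everything at hand-in.

I used all 12 picture views before the lamp went back, so that last step was checked only from the networks' reported positions, not by eye.

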